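# Latch the guard box before a bench test

## Task

The bench is about to be powered up. Push the door of the guard box that has the circuit board in it shut until its sprung tongue snaps in behind the strike, so that the door stays fully home by itself. Leave the door of the empty guard box standing open as it is.

Things in the scene. Friction and masses are not known exactly. Their poses are not given: they have to be found in the camera images.
- box: Fixed open-topped beige guard box with the dark red circuit board in it: 150 deep (x) x 190 wide (y) x 110 mm high. Origin: centre of its underside, z up, front with the door towards its -x. Door hinge axis: vertical at (-65, +80) mm. Strike: fixed steel plate at the other front corner, x -77 to -71, y -92 to -66, z 52 to 88 mm. Stands left or right of the empty box, turned up to 0.25 rad.
- box_door (a joint): Its door, rad: 0 shut; at angle q the free edge lies along (-sin q, -cos q) from the hinge axis in the box's frame, the outer face looks along (-cos q, sin q). Panel 10 mm thick, centred on the axis, 140 mm wide, z 10 to 108 mm. Push plate: 45 wide, 60 high, 2 mm proud of the outer face, centred 105 mm from the axis, 70 mm up. The door stays where left.
- box_tongue (a joint): Brass sprung tongue on that door's free edge, how far it is pressed in, m: 0 fully out (13 mm proud of the edge, 20 mm high, 70 mm up, slope facing into the box), about 0.007 riding on the strike, 0 again when snapped in. It rubs on the strike below a door angle of about 0.16 rad, needs some 6 to 12 N at the push plate, and snaps in at about 0.02 rad, just before the door's stop at 0.
- spare_door_edge (a point): Top of the free edge of the door of the other guard box, same make and size but empty: 140 mm from its hinge axis, 108 mm above the table. This door stands open too and must stay where it is.
There are look-alikes about, which are no part of the job. Leave any purple look-alike of the box alone.

How it is judged:
At the end, for the whole second after the job is handed in: The door of the box with the circuit board is home (within 0.035 rad, about 5 mm at its edge) and at rest, its tongue has sprung out again behind the strike (pressed in by less than 4 mm), and the free edge of the empty box's door is within 25 mm of where it began (value of joint box_door below 0.035 rad and value of joint box_tongue below 0.004 m and velocity of joint box_door between -0.05 and 0.05 rad/s and distance of spare_door_edge from where it was at the start of the episode below 0.025 m); the robot touches nothing.
It fails at once if the empty box's door is pushed about (its free edge moves more than 25 mm) (distance of spare_door_edge from where it was at the start of the episode above 0.025 m).
It also fails if it takes over 29 s, if anything falls off the work surface, if the arm or the gripper's body presses on something with over 40 N, if the wrist force passes 120 N, or if a joint passes its speed limit or range.

## Robot

A 7-joint arm with a two-finger parallel gripper is mounted at the origin on the work surface. World frame = base frame: x ahead of the robot, y to its left, z up, the work surface at z = 0. Lengths are in m, angles in rad, forces in N, time in s.
With the tool pointing down it reaches from about 0.4 to 0.85 m from the base axis. Payload 10.4 kg.
Tool frame: the origin (TCP) lies midway between the tips of the shut fingers; the grasp point (between the pads) lies 19 mm behind it; z points along the fingers, y is the line along which they close (so a half turn about z gives the same grasp; the last joint's range is limited). The gripper opens to 85 mm and grips with 20 to 120 N. Pads are 22 mm wide; open, the fingers measure 114 mm over their backs; the gripper's body (76 mm by 85 mm) begins 54 mm behind the grasp point. The pads swing forward as they close: fully open they stand 13 mm farther back than shut.
Start: joints at [-1.259, 0.332, -0.065, 1.46, 0.022, 1.35, -0.088], TCP at [0.205, 0.59, 0.231] pointing down, gripper open.
Joint ranges: [-2.6, 2.6], [-0.5, 2.12], [-1.47, 1.34], [0.16, 2.42], [-1.27, 4.41], [0.06, 2.06], [-2.6, 2.6]. Speed limits (rad/s): [2.22, 2.22, 2.79, 2.79, 3.14, 3.14, 3.14].

## Interface

Orientations are given as a unit quaternion [x, y, z, w].
In Python, from workcell import get_obs, camera, camera_params, hand_in gives the robot as it stands.
- The arm moves only by the tool carry_out, never from a script. Its argument "commands" is a list that holds one entry, the list of rows, each a list of 6 numbers: the shift along the tool's x, y, z in units of 40 mm (1.0 is 40 mm), then the turn, a rotation vector about the tool's x, y, z in units of 6 degrees (1.0 is 6 degrees). In form: [[[x, y, z, ax, ay, az], ...]]. A call has 1 to 20 rows; each row shifts and turns the commanded pose from where the row before left it, along the tool's axes as they then stand; what a row does not reach is not made up. A row lasts 1/12 s, in which the tool goes at most 41.7 mm and 7.16 degrees, less where a joint would pass 70% of its speed; a pose out of reach is approached as far as the arm can. A call is refused whole if a number of a shift passes 1 or a number of a turn 1, either way. A call with a gripper value outside its range is refused whole. "hand" is the closure, from -1 (fully open) to 1 (shut), set as the call begins (left out, the last holds). The fingers move at their own pace and stop on an object; "force" is the grip in N (left out, the last holds). Time passes only in rows, so rows that do not move let the fingers close. It gives the time, the measured TCP pose, the force, the opening and the grip force at its end, in the units of the state.
- get_obs(): the state, without advancing time (a new reading comes with each control period).
- camera(name): name is "side" or "top"; returns the picture (400x640x3 uint8, red, green, blue); there is no depth.
- camera_params(name): a dict with "mtx" (3x3 intrinsics, pixels), "R" (3x3) and "t" (3): a world point X has camera coordinates R X + t. Camera axes: x right, y down, z forward; pixel columns grow to the right and rows downward; lengths in m; the calibration is good to about 2 mm. A picture is of the moment at which its call begins. camera_params takes no time and is no camera call.
- hand_in(): hands the job in; it is judged then, once.
The state is a dict: "clock": time; "joint_pos": joint angles; "joint_velocities": joint speeds; "tau": joint torques, N m; "position": TCP position; "ee_rot": TCP orientation; "ft_force": force on the tool from outside, world axes, zero at the start; "torque": the same for the moment, N m; "grip_width": opening from 0.0 (shut) to 1.0 (fully open); "grasp_force": force on a finger pad.
Only numpy, scipy, OpenCV 4.12 (cv2) and the standard library are available. Lean on these libraries where they do the work, as an engineer would, in place of code of your own. Each camera call takes 0.05 s, during which the arm holds its last target. There are 200 camera calls.

## Working session

There is one attempt and no reset: what is moved stays moved. The work goes in short steps, Python scripts to look and compute and a tool call to move; the robot and the scene stay as the last step left them, time stands still between calls to the robot, and variables do not carry over. Pictures are saved under pics/ and viewed, at most 10 in all, crops included, and the job is handed in when it is done.

Besides the shell and the picture viewer there is one more tool, called after "Request:" as a command line: name --argument value ..., lists and objects as JSON in quotes. carry_out: Moves the arm, as the interface text tells. Its arguments: {"type":"object","properties":{"commands":{"type":"array"},"hand":{"type":"number"},"force":{"type":"number"}},"required":["commands"]}

```bash
mkdir -p pics; python3 - <<'E'
from workcell import *
import cv2,numpy as np
for n in("top","side"):
    im=camera(n); cv2.imwrite(f"pics/{n}0.png",im[:,:,::-1]); p=camera_params(n); print(n,np.round(p["mtx"],1).tolist(),np.round(p["R"],3).tolist(),np.round(p["t"],3).tolist())
o=get_obs();print(o["clock"],o["position"],o["ee_rot"])
E
```

```text
top [[386.5, 0.0, 322.6], [0.0, 386.5, 201.7], [0.0, 0.0, 1.0]] [[0.002, -1.0, 0.015], [-0.992, -0.003, -0.125], [0.125, -0.015, -0.992]] [0.017, 0.441, 0.998]
side [[409.3, 0.0, 317.7], [0.0, 409.3, 201.3], [0.0, 0.0, 1.0]] [[0.934, -0.356, -0.022], [-0.227, -0.546, -0.807], [0.275, 0.759, -0.591]] [-0.387, 0.172, 0.76]
0.1 [0.20527664 0.58997905 0.23060823] [ 1.66628511e-01  9.86019552e-01 -6.14431959e-04 -6.65290112e-05]
```

View pics/top0.png

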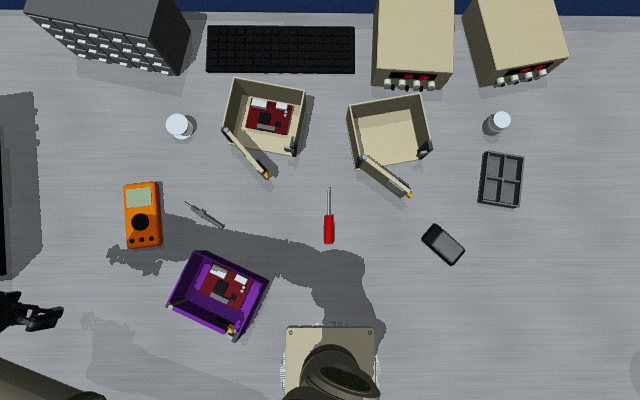

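View pics/side0.png

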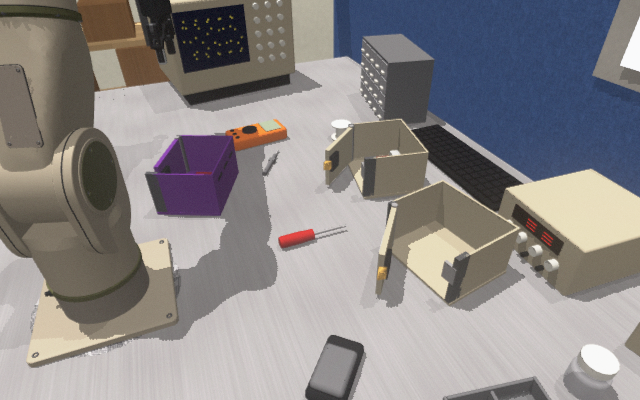

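Three look-alikes show in the top view. The beige box at (262,118) holds the dark red board, so it is the target. The beige box at (390,135) is empty, and the purple one at (218,290) is a decoy. I'll confirm this in an enlarged crop.

```bash
python3 - <<'E'
import cv2
im=cv2.imread("pics/top0.png")
cv2.imwrite("pics/crop.png",cv2.resize(im[70:190,212:332],None,fx=5,fy=5,interpolation=cv2.INTER_CUBIC))
E
```

```text
(no output)
```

View pics/crop.png

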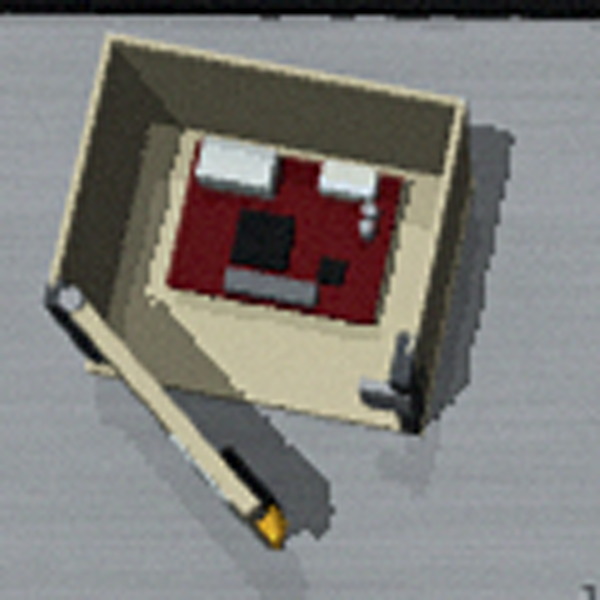

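The crop confirms it: beige walls with the dark red board inside. The hinge pin is at crop (70,298), the door's free edge at about (262,505), and the back corners at (110,36) and (466,100).

```bash
cat > h.py <<'E'
from workcell import *
import cv2,numpy as np
from scipy.spatial.transform import Rotation as Rot
def ray(n,uv,z):
    p=camera_params(n);K,R,t=[np.array(p[k]) for k in("mtx","R","t")]
    c=-R.T@t; d=R.T@np.linalg.inv(K)@[uv[0],uv[1],1]
    return (c+d*(z-c[2])/d[2])[:2]
E
python3 - <<'E'
from h import *
f=lambda x,y,z:ray("top",((x+.5)/5-.5+212,(y+.5)/5-.5+70),z)
bl,br,fr,hg,fe=f(110,36,.11),f(466,100,.11),f(418,430,.108),f(70,298,.108),f(260,508,.108)
d=bl-br;yaw=np.arctan2(-d[0],d[1]);print("yaw",yaw,np.linalg.norm(d),bl,br)
R=lambda a:np.array([[np.cos(a),-np.sin(a)],[np.sin(a),np.cos(a)]])
c=(bl+br)/2+R(yaw)@[-.075,0]; H=c+R(yaw)@[-.065,.08]
print("c",c,"hinge calc",H,"seen",hg,"free",fe,np.linalg.norm(fe-hg))
v=R(-yaw)@(fe-hg);print("q",np.arctan2(-v[0],-v[1]))
Hm=(H+hg)/2;print("H",Hm)
q0=np.arctan2(-v[0],-v[1])
for q in (q0,.7,.5,.3,.15,.05,0):
    e=R(yaw)@[-np.sin(q),-np.cos(q)];n=R(yaw)@[-np.cos(q),np.sin(q)]
    print(round(q,3),"plate",np.round(Hm+e*.105+n*.007,4),"normal",np.round(n,3))
print("spare edge",ray("top",(408,193),.108),"hinge",ray("top",(362,157),.108))
o=get_obs();print(Rot.from_quat(o["ee_rot"]).as_matrix().round(3).tolist())
E
```

```text
yaw -0.17794698318923086 0.18335888713046455 [0.74816189 0.24538097] [0.71570565 0.06491747]
c [0.65811808 0.16842492] hinge calc [0.60830523 0.25866726] seen [0.61169703 0.26155249] free [0.50555471 0.16483022] 0.1436014981320145
q 0.6538529895095802
H [0.61000113 0.26010988]
0.654 plate [0.5277 0.1946] normal [-0.674  0.739]
0.7 plate [0.5247 0.1984] normal [-0.639  0.769]
0.5 plate [0.5387 0.1827] normal [-0.779  0.627]
0.3 plate [0.5555 0.1701] normal [-0.888  0.46 ]
0.15 plate [0.5696 0.163 ] normal [-0.947  0.322]
0.05 plate [0.5795 0.1594] normal [-0.974  0.226]
0 plate [0.5845 0.158 ] normal [-0.984  0.177]
spare edge [ 0.45265274 -0.1905573 ] hinge [ 0.54259943 -0.07827495]
[[-0.944, 0.329, -0.0], [0.329, 0.944, -0.001], [-0.0, -0.001, -1.0]]
```

Request:
carry_out --commands '[[[-0.7,-0.43,0,0,0,0],[-0.7,-0.43,0,0,0,0],[-0.7,-0.43,0,0,0,0],[-0.7,-0.43,0,0,0,0],[-0.7,-0.43,0,0,0,0],[-0.7,-0.43,0,0,0,0],[-0.7,-0.43,0,0,0,0],[-0.7,-0.43,0,0,0,0],[-0.7,-0.43,0,0,0,0],[-0.7,-0.43,0,0,0,0],[-0.7,-0.43,0,0,0,0],[-0.7,-0.43,0,0,0,0],[-0.7,-0.43,0,0,0,0],[-0.7,-0.43,0,0,0,0],[0,0,0,0,0,0],[0,0,0,0,0,0]]]' --hand 1

```text
clock: 1.43
position: [0.4974, 0.2321, 0.231]
ee_rot: [0.169, 0.986, -0.0, -0.0]
ft_force: [-0.6, -0.2, 0.6]
grip_width: -0.001
grasp_force: 0.0
```

Request:
carry_out --commands '[[[0,0,0.7,0,0,0],[0,0,0.7,0,0,0],[0,0,0.7,0,0,0],[0,0,0.7,0,0,0],[0,0,0.7,0,0,0],[0,0,0.7,0,0,0],[0,0,0,0,0,0],[0,0,0,0,0,0]]]'

```text
clock: 2.1
position: [0.495, 0.2346, 0.0626]
ee_rot: [0.166, 0.986, -0.001, -0.001]
ft_force: [0.2, -0.2, 1.2]
grip_width: 0.0
grasp_force: 0.0
```

```bash
python3 - <<'E'
from h import *
im=camera("side")[:,:,::-1]
cv2.imwrite("pics/side1.png",cv2.resize(im[80:260,240:500],None,fx=3,fy=3))
print(get_obs()["position"],get_obs()["ft_force"])
E
```

```text
[0.49632934 0.23498397 0.06418921] [-1.13022562 -0.12333662  1.00781657]
```

View pics/side1.png

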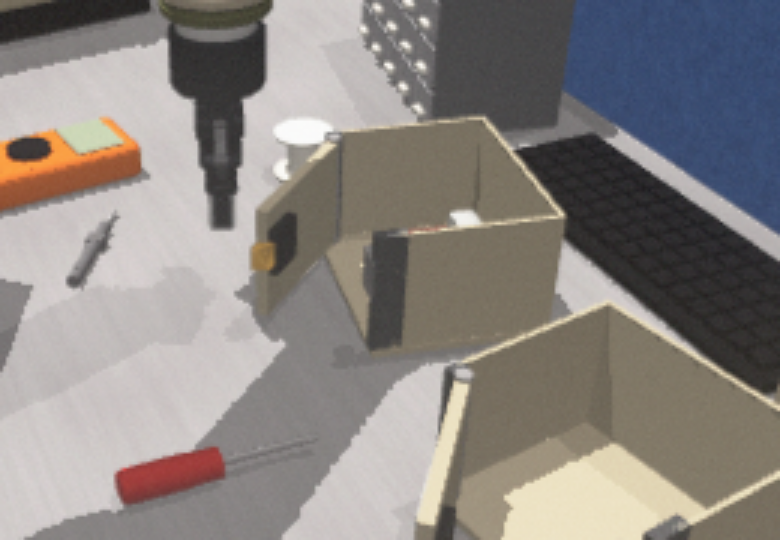

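The shut fingers stand at crop (222,225), outside the door, with the plate side clear. Next is the push along the arc.

Request:
carry_out --commands '[[[-0.18,-0.13,0,0,0,0],[-0.18,-0.13,0,0,0,0],[-0.18,-0.13,0,0,0,0],[-0.18,-0.13,0,0,0,0],[-0.15,-0.08,0,0,0,0],[-0.15,-0.08,0,0,0,0],[-0.15,-0.08,0,0,0,0],[-0.15,-0.08,0,0,0,0],[-0.15,-0.08,0,0,0,0],[-0.15,-0.08,0,0,0,0],[-0.11,-0.03,0,0,0,0],[-0.11,-0.03,0,0,0,0],[-0.11,-0.03,0,0,0,0],[-0.11,-0.03,0,0,0,0],[0,0,0,0,0,0],[0,0,0,0,0,0]]]'

```text
clock: 3.48
position: [0.5597, 0.1645, 0.0632]
ee_rot: [0.167, 0.986, -0.0, 0.0]
ft_force: [0.5, -0.6, -0.2]
grip_width: -0.0
grasp_force: 0.0
```

```bash
python3 - <<'E'
from h import *
im=camera("side")[:,:,::-1]
cv2.imwrite("pics/side2.png",cv2.resize(im[100:220,300:440],None,fx=5,fy=5))
print(get_obs()["position"],get_obs()["ft_force"])
E
```

```text
[0.55970684 0.16457752 0.06324827] [ 0.33873418  0.30947535 -0.29173847]
```

View pics/side2.png

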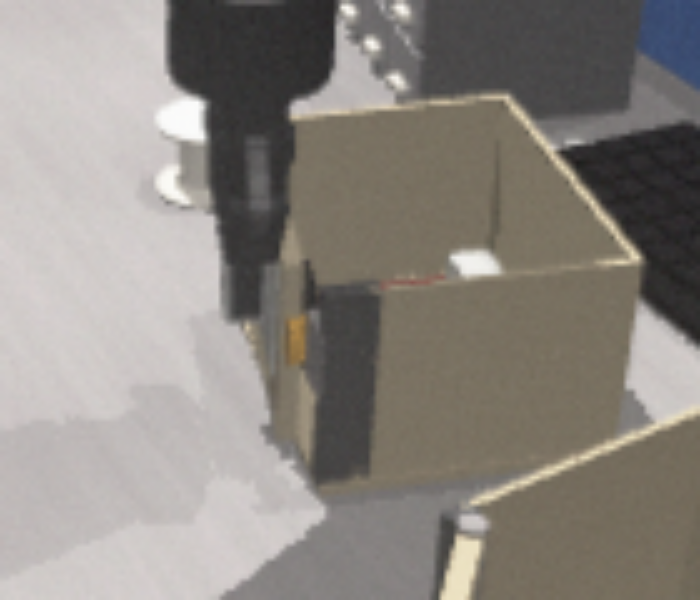

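The door has followed the fingers, and the tongue at crop (297,340) is just short of the strike. I'll press on slowly and watch the force.

Request:
carry_out --commands '[[[-0.06,-0.01,0,0,0,0],[-0.06,-0.01,0,0,0,0],[-0.06,-0.01,0,0,0,0],[-0.06,-0.01,0,0,0,0],[-0.06,-0.01,0,0,0,0],[0,0,0,0,0,0]]]'

```text
clock: 4.03
position: [0.571, 0.1584, 0.0635]
ee_rot: [0.167, 0.986, -0.0, 0.001]
ft_force: [-0.4, -0.1, -0.1]
grip_width: 0.001
grasp_force: 0.0
```

Request:
carry_out --commands '[[[-0.04,0,0,0,0,0],[-0.04,0,0,0,0,0],[-0.04,0,0,0,0,0],[0,0,0,0,0,0]]]'

```text
clock: 4.37
position: [0.5715, 0.1583, 0.0632]
ee_rot: [0.166, 0.986, -0.0, -0.004]
ft_force: [-21.2, 0.7, 14.4]
grip_width: -0.001
grasp_force: 0.0
```

```bash
python3 - <<'E'
from h import *
im=camera("side")[:,:,::-1]
cv2.imwrite("pics/side3.png",cv2.resize(im[100:220,300:440],None,fx=5,fy=5))
print(get_obs()["position"],get_obs()["ft_force"])
E
```

```text
[0.57149387 0.15826984 0.06315105] [-21.71304549   1.3143495   13.89522842]
```

View pics/side3.png

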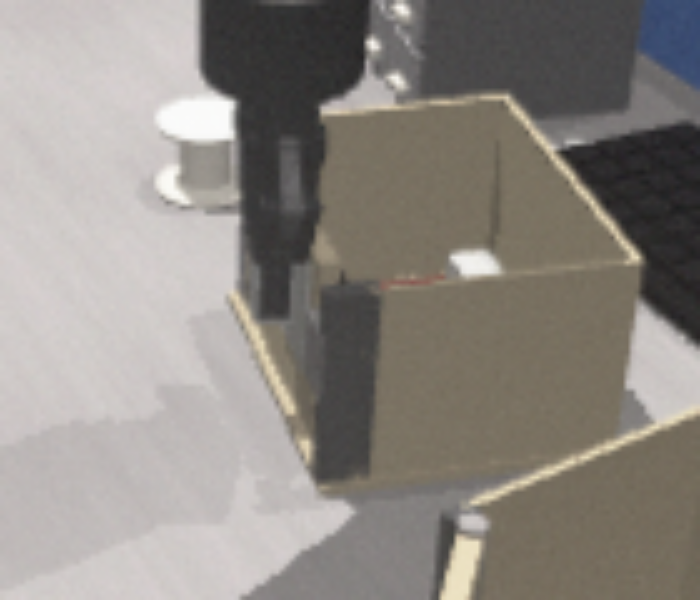

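The force rises hard to 21 N with no further travel, TCP x matches the calculated home value, and the tongue has gone behind the strike. I'll back off and check that the door stays shut.

Request:
carry_out --commands '[[[0.3,0,0,0,0,0],[0.6,0,0,0,0,0],[0.8,0.3,0,0,0,0],[0.8,0.3,0,0,0,0],[0,0,-0.8,0,0,0],[0,0,-0.8,0,0,0],[0,0,-0.8,0,0,0],[0.8,0.3,-0.5,0,0,0],[0.8,0.3,0,0,0,0],[0.8,0.3,0,0,0,0],[0,0,0,0,0,0],[0,0,0,0,0,0],[0,0,0,0,0,0]]]'

```text
clock: 5.5
position: [0.41, 0.2779, 0.1795]
ee_rot: [0.167, 0.986, 0.0, 0.0]
ft_force: [0.6, -0.3, 0.0]
grip_width: 0.001
grasp_force: 0.0
```

```bash
python3 - <<'E'
from h import *
a=camera("side")[:,:,::-1];b=camera("top")[:,:,::-1]
A=cv2.resize(a[100:220,310:430],(380,380),interpolation=cv2.INTER_CUBIC);B=cv2.resize(b[70:190,212:332],(380,380),interpolation=cv2.INTER_CUBIC)
cv2.imwrite("pics/fin.png",np.hstack([A,B]))
o=cv2.imread("pics/top0.png");print("spare diff",cv2.absdiff(o,b)[145:205,345:435].mean(), get_obs()["position"])
E
```

```text
spare diff 3.1334567901234567 [0.4103824  0.27737751 0.17928163]
```

View pics/fin.png

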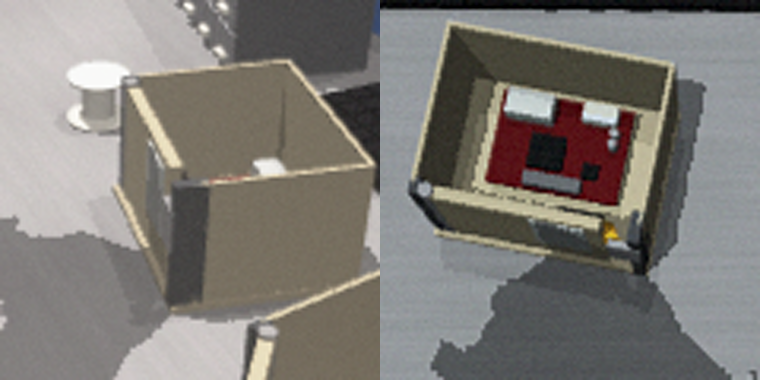

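The door stays shut by itself. In the right-hand panel its top edge runs from (424,188) to (603,222), parallel to the back wall within about 0.01 rad. The tongue at (612,233) is out behind the strike, and the empty box's door is unchanged.

```bash
python3 -c "
from workcell import *
print(hand_in())"
```

```text
the job is handed in; nothing more can be done
None
```

The circuit-board box's door is shut with its tongue snapped in behind the strike, the empty box's door was left as it stood, and the job is handed in (no verdict was returned).

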